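# Cap the dye flask and hold it down on the touch mixer

### The arm

A 7-joint arm with a two-finger parallel gripper is mounted at the origin on the work surface. World frame = base frame: x ahead of the robot, y to its left, z up, the work surface at z = 0. Lengths are in m, angles in rad, forces in N, time in s.
With the tool pointing down it reaches from about 0.4 to 0.875 m from the base axis. Payload 6.5 kg.
Tool frame: the origin (TCP) lies between the finger pads; the fingertips stand 17 mm ahead of it and the grasp point (between the pads) lies 2 mm behind it; y points along the fingers, x is the direction in which the jaws open and shut, and the axes are right-handed (so a half turn about y gives the same grasp; the last joint's range is limited). The gripper opens to 85 mm and grips with 20 to 120 N. Pads are 22 mm wide; open, the fingers measure 114 mm over their backs; the gripper's body (76 mm by 85 mm) begins 54 mm behind the grasp point. The pads swing forward as they close: fully open they stand 13 mm farther back than shut.
Start: joints at [-1.252, 0.536, -0.004, 1.538, 0.003, 1.067, -0.071], TCP at [0.244, 0.602, 0.248] pointing down, gripper open.
Joint ranges: [-2.7, 2.7], [-0.37, 2.16], [-1.27, 1.26], [0.24, 2.4], [-1.31, 4.45], [0.19, 1.91], [-2.76, 2.76]. Speed limits (rad/s): [2.39, 2.39, 3.14, 3.14, 3.14, 3.14, 3.14].

### API

Orientations are given as [roll, pitch, yaw] about the fixed x, y, z axes, in that order (R = Rz(yaw) Ry(pitch) Rx(roll)).
In Python, from workcell import sensors, cams, ticket gives the robot as it stands.
- The arm moves only by the shell command python3 -m handwheel 'ROWS' [OPENING]. ROWS is JSON, a list that holds one entry, the list of rows, each a list of 4 numbers: the shift along the tool's x, y, z in mm, then the turn about the tool's y in degrees. A call has 1 to 8 rows; each row shifts and turns the commanded pose from where the row before left it, along the tool's axes as they then stand; what a row does not reach is not made up. A row lasts 1/10 s, in which the tool goes at most 50 mm and 8.59 degrees, less where a joint would pass 70% of its speed; a pose out of reach is approached as far as the arm can. A call is refused whole if a number of a shift passes 50 or a number of a turn 8.59, either way. A call with a gripper value outside its range is refused whole. OPENING is the finger opening in mm, from 0 to 85.4, set as the call begins (- or left out, the last holds). The fingers move at their own pace and stop on an object; the grip force is fixed at half the most. Time passes only in rows, so rows that do not move let the fingers close. It gives the time, the measured TCP pose, the force and the opening at its end, in the units of the state.
- sensors.state(): the state, without advancing time (a new reading comes with each control period).
- cams.read_camera(name): name is "side" or "top" or "wrist"; returns (picture, depth): 384x512x3 uint8, red, green, blue; 384x512 float32, m along the optical axis (not along the pixel's ray), 0 where there is no reading.
- cams.camera_info(name): a dict with "vertical_fov" (degrees; the focal length in pixels is half the picture's height over the tangent of half this angle, whatever the lens; pixels are square), "cx", "cy" (the principal point, pixels), "rvec" (rotation vector, rad) and "tvec" (3), from world to camera coordinates, as OpenCV has them. Camera axes: x right, y down, z forward; pixel columns grow to the right and rows downward; lengths in m; the calibration is good to about 2 mm. A picture is of the moment at which its call begins: read the wrist's pose just before it. camera_info takes no time and is no camera call; for the wrist camera it gives the pose at the moment of the call.
- ticket.job_done(): hands the job in, once; it reports no verdict.
The state is a dict: "clock": time; "qpos": joint angles; "joint_velocities": joint speeds; "joint_efforts": joint torques, N m; "ee_pos": TCP position; "ee_rot": TCP orientation; "wrist_force": force on the tool from outside, world axes, zero at the start; "ft_torque": the same for the moment, N m; "width": finger opening in m.
Only numpy, scipy, OpenCV 4.12 (cv2) and the standard library are available. Lean on these libraries where they do the work, as an engineer would, in place of code of your own. Each camera call takes 0.05 s, during which the arm holds its last target. There are 200 camera calls.

### The job

The amber flask of leather dye has to be mixed. While it stands in its cork ring, put the loose red lid over its spout and press the lid down firmly for a moment until it sits level on the neck; then carry the flask upright, lid on, to the grey mixer, set it in the blue sprung ring and push it straight down as far as the ring goes, or nearly. Finish while still holding the flask pressed down like that, and leave the polish tin, the white tub and the shoe brush where they are.

Things in the scene. Friction and masses are not known exactly. Their poses are not given: they have to be found in the camera images.
- flask: Amber round flask, loose, 0.24 kg, upright in the cork ring. Origin: centre of its flat foot, z up. Ball body 68 mm wide (widest 28 mm above the foot); straight neck 40 mm wide from 56 to 100 mm up (grasp here from above, e.g. at 83 mm); flat shoulder at 100 mm; white solid spout 24 mm wide to 110 mm, tapering to 16 mm at 116 mm, the top. The seated lid's top is at 122 mm.
- lid: Loose red cup-shaped lid, 36 mm wide, 22 mm tall, 25 g, on the bench open side down, white dot on top. Origin: centre of its open lower rim, z up. Bore 28.5 mm wide, 17 mm deep (2 mm play round the spout). It slips on without a snap and stays by its weight. Seated: its rim rests on the flask's shoulder, origin 100 mm above the flask's foot.
- stand: Fixed cork ring on the bench in which the flask stands, 84 mm in diameter, 14 mm tall, opening 62 mm, with a 4 mm floor under the flask. Origin: centre of its underside.
- mixer: Fixed grey mixer housing, 150 x 140 x 34 mm, origin at the centre of its underside, x axis to its back (controls on its -x side). The sprung ring stands over its centre.
- cradle_ring (a point): Centre of the blue sprung ring's opening, level with its top face (78 mm above the bench when up; moves with the ring). Ring 76 mm outside, 52 mm opening, 12 mm tall, open below, on three springs over the mixer. The flask's ball sinks into it and centres itself: seated upright, its foot is about 6 mm below this point.
- cradle (a joint): How far the sprung ring is pressed down, in m: 0 up, 0.018 at its hard stop. The spring pushes up with about 4.5 N at the top and 12.5 N at the stop; the flask's own weight does not move it. The flask counts as pressed down from 0.013 on.
- polish_tin: Bystander: flat black and dark steel shoe-polish tin with a yellow disc on top, 86 mm in diameter, 24 mm tall, loose. Origin: centre of its underside.
- glue_tub: Bystander: white tub with white cap, 72 mm in diameter, 80 mm tall, loose. Origin: centre of its underside.
- shoe_brush: Bystander: wooden shoe brush with black bristles down, 150 x 50 x 42 mm, long side along its x axis, loose. Origin: centre of its underside.
There are look-alikes about, which are no part of the job. Several things look just like the lid: the one meant starts farthest from the robot's base.

How it is judged:
On the way, in this order (a step that is already met when the one before it is completed fails the run):
1. the lid is pressed down level on the flask's neck while the flask stands in its cork ring (horizontal distance between flask and stand below 0.012 m and z of flask in the frame of stand below 0.012 m and z of lid in the frame of flask between 0.096 and 0.103 m and horizontal distance between lid and flask below 0.006 m and angle between the z axis of lid and the z axis of flask, either way round below 0.1 rad and contact force between lid and flask above 3 N), for 0.2 s.
2. the flask, lid on, sits in the sprung ring and has pressed it down (value of joint cradle above 0.013 m and horizontal distance between flask and cradle_ring below 0.008 m), for 0.2 s.
At the end, for the whole second after the job is handed in: The flask sits upright (within 0.15 rad) and at rest in the sprung ring, centred within 8 mm, with the ring pressed down more than 13 mm of its 18 mm; the lid is seated level (within 3 mm and 0.1 rad) on the neck; the robot's fingers are still on the flask or lid, holding it down (all of step 2 and z of flask in the frame of cradle_ring between -0.014 and 0.002 m and angle between flask's own z axis and vertical below 0.15 rad and z of lid in the frame of flask between 0.096 and 0.103 m and horizontal distance between lid and flask below 0.006 m and angle between the z axis of lid and the z axis of flask, either way round below 0.1 rad and linear speed of flask below 0.02 m/s and (contact force between the fingers and flask above 1 N or contact force between the fingers and lid above 1 N)); the arm keeps its last pose, push and grip.
It fails at once if the flask is tipped by more than 0.5 rad (angle between flask's own z axis and vertical above 0.5 rad).
It fails at once if a bystander is moved by more than 30 mm (distance of any of polish_tin, glue_tub, shoe_brush from where it was at the start of the episode above 0.03 m).
It also fails if it takes over 58 s, if anything falls off the work surface, if the arm or the gripper's body presses on something with over 40 N, if the wrist force passes 120 N, or if a joint passes its speed limit or range.

## Working session

There is one attempt and no reset: what is moved stays moved. The work goes in short steps, Python scripts to look and compute and a shell command to move; the robot and the scene stay as the last step left them, time stands still between calls to the robot, and variables do not carry over. Pictures are saved under pics/ and viewed, about 8 in all and at most 12, crops included, and the job is handed in when it is done.

```bash
mkdir -p pics; cat > h.py <<'E'
import numpy as np, cv2
from workcell import sensors, cams, ticket
def cam(n):
    i=cams.camera_info(n); f=192/np.tan(np.radians(i["vertical_fov"])/2)
    R=cv2.Rodrigues(np.array(i["rvec"],float))[0]; return f,i["cx"],i["cy"],R,np.array(i["tvec"],float).ravel()
def grab(n,fn=None):
    c=cam(n); p,d=cams.read_camera(n); np.savez(f"{n}.npz",p=p,d=d,f=c[0],cx=c[1],cy=c[2],R=c[3],t=c[4])
    if fn: cv2.imwrite(f"pics/{fn}.png",p[:,:,::-1])
    return p,d
def load(n): return np.load(f"{n}.npz")
def xyz(z):
    "world coords of all pixels"
    v,u=np.mgrid[:384,:512]; d=z['d']
    P=np.stack([(u-z['cx'])/z['f']*d,(v-z['cy'])/z['f']*d,d],-1)
    return (P-z['t'])@z['R']
def ray(z,u,v,h):
    "world point on pixel ray at height h"
    C=-z['R'].T@z['t']; r=z['R'].T@np.array([(u-z['cx'])/z['f'],(v-z['cy'])/z['f'],1]); return C+r*(h-C[2])/r[2]
E
python3 - <<'E'
from h import *
a,_=grab("top","top0"); b,_=grab("side","side0")
print(sensors.state()); [print(n,cams.camera_info(n)) for n in("top","side")]
E
```

```text
{'clock': 0.1, 'qpos': array([-1.25220334,  0.53708907, -0.00440908,  1.53872079,  0.0025462 ,
        1.06731157, -0.07121552]), 'joint_velocities': array([ 0.00018465, -0.00116106,  0.00141523, -0.00208672,  0.00017494,
       -0.00087276,  0.00090578]), 'joint_efforts': array([ 2.94763049e-03, -5.84558380e+01,  1.05214622e+00, -2.59775662e+01,
        1.26466146e-02,  4.66128986e-03,  3.90199864e-05]), 'ee_pos': array([0.24380648, 0.60198335, 0.24752269]), 'ee_rot': array([-1.57087729e+00,  1.52118995e-03,  1.18600797e+00]), 'wrist_force': array([-0.10829901,  0.02187696,  0.4348029 ]), 'ft_torque': array([-0.02068208,  0.0087073 ,  0.0335611 ]), 'width': 0.0855275515950215}
top {'vertical_fov': 47.77375635450182, 'cx': 250.0045581003598, 'cy': 191.2487547532131, 'rvec': array([ 2.19389209, -2.19247403,  0.07731955]), 'tvec': array([-0.0146981 ,  0.55353594,  1.15546942])}
side {'vertical_fov': 50.39106021016152, 'cx': 255.7267349408304, 'cy': 192.33764283449568, 'rvec': array([ 0.40822213, -2.63415764,  1.38986358]), 'tvec': array([0.55791351, 0.14756543, 0.78221231])}
```

View pics/top0.png

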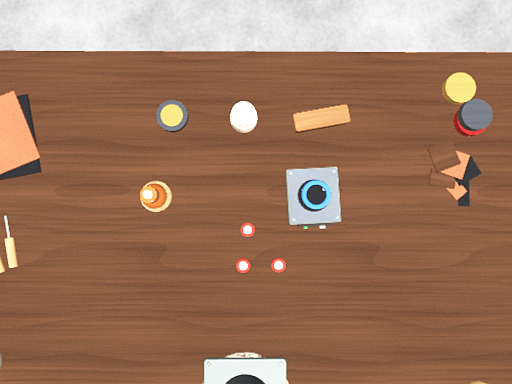

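View pics/side0.png

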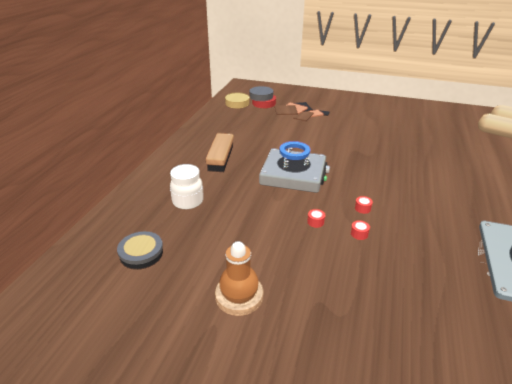

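Three lid look-alikes in the top view are at (248,230), (243,266) and (278,265). The first lies highest in the picture, so it's farthest from the base at the bottom edge. I'll compute positions and confirm with a crop.

```bash
python3 - <<'E'
from h import *
z=load("top"); W=xyz(z); p=z['p'].astype(int); np.set_printoptions(precision=4,suppress=True)
R,G,B=p[...,0],p[...,1],p[...,2]
for u,v in((248,230),(243,266),(278,265)):
    q=ray(z,u,v,.022); print('lid',q,np.hypot(*q[:2]),W[v,u])
    m=np.zeros(p.shape[:2],bool); m[v-12:v+13,u-12:u+13]=1; m&=(W[...,2]>.017)&(W[...,2]<.03)
    print(m.sum(),np.median(W[m],0),(W[m].min(0)+W[m].max(0))/2)
print('base px',z['R']@[0,0,0]+z['t'])
print('stand',ray(z,156,196,.014),'spout',ray(z,148,194,.116),W[194,148])
for nm,u,v in(('ring',315,194),('neck',148,194)):
    s=np.s_[v-30:v+31,u-30:u+31]; Q=W[s].reshape(-1,3)
    for lo,hi in ((.065,.085),(.085,.112),(.112,.13)):
        k=Q[(Q[:,2]>lo)&(Q[:,2]<hi)]
        if len(k): print(nm,lo,len(k),k.mean(0),(k.min(0)+k.max(0))/2)
m=(B>R+50)&(W[...,2]>.06); m[:,:280]=0;m[:,350:]=0
k=W[m]; print('blue',len(k),np.median(k[:,2]),(k.min(0)+k.max(0))/2,k.max(0)-k.min(0))
k=W[160:230,280:350].reshape(-1,3); k=k[(k[:,2]>.028)&(k[:,2]<.04)]; print('mixer',(k.min(0)+k.max(0))/2, cv2.minAreaRect(k[:,:2].astype(np.float32)))
for n,u,v in(('tin',172,116),('tub',244,117),('brush',321,118)): print(n,W[v,u])
a=cv2.resize(z['p'][180:280,120:355],None,fx=3.4,fy=3.4,interpolation=cv2.INTER_CUBIC); cv2.imwrite('pics/crop0.png',a[:,:,::-1])
E
```

```text
lid [ 0.4492 -0.009   0.022 ] 0.4492946751287709 [ 0.4493 -0.009   0.0262]
139 [ 0.4493 -0.009   0.0224] [ 0.4492 -0.0077  0.0233]
lid [0.3536 0.0043 0.022 ] 0.35361181168964567 [0.3538 0.0043 0.0237]
145 [0.3539 0.0043 0.022 ] [0.355  0.0043 0.0229]
lid [ 0.3562 -0.0891  0.022 ] 0.36715822036019974 [ 0.3561 -0.0891  0.0209]
142 [ 0.3561 -0.0916  0.0226] [ 0.3563 -0.0904  0.0228]
base px [-0.0147  0.5535  1.1555]
stand [0.5406 0.2401 0.014 ] spout [0.5403 0.2386 0.116 ] [0.5402 0.2383 0.1172]
ring 0.065 380 [ 0.5419 -0.1835  0.0777] [ 0.5419 -0.1833  0.0758]
neck 0.065 26 [0.5361 0.2247 0.075 ] [0.5388 0.227  0.0752]
neck 0.085 149 [0.5394 0.2374 0.1027] [0.5398 0.2407 0.0986]
neck 0.112 73 [0.5402 0.2399 0.1184] [0.5402 0.2402 0.1185]
blue 379 0.07801047322303961 [ 0.5419 -0.1833  0.0758] [0.0753 0.0735 0.0173]
mixer [ 0.5366 -0.1838  0.034 ] ((0.535096287727356, -0.1844356209039688), (0.16312777996063232, 0.1399828940629959), 3.219651937484741)
tin [0.7579 0.1978 0.0234]
tub [0.742  0.0018 0.0805]
brush [ 0.748  -0.2037  0.0457]
```

View pics/crop0.png

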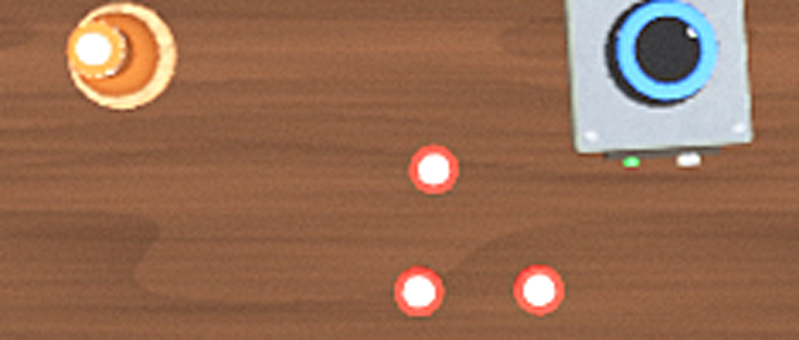

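The crop confirms three identical lids. The one at (433,169) in the crop, which is (248,230) in the top view, is 0.449 m from the base against 0.354 and 0.367 m, so it's the target. Flask ≈ (0.540, 0.239), ring ≈ (0.542, -0.183). First I'll turn the jaws to world x (yaw 0).

```bash
python3 -m handwheel '[[[0,0,0,8.5],[0,0,0,8.5],[0,0,0,8.5],[0,0,0,8.5],[0,0,0,8.5],[0,0,0,8.5],[0,0,0,8.5],[0,0,0,8.5]]]' 85
python3 -m handwheel '[[[10,0,-45,0],[10,0,-45,0],[15,0,-45,0],[20,0,-45,0],[20,0,-45,0],[20,0,-45,0],[20,0,-45,0],[20,0,-45,0]]]'
```

```text
clock: 0.9
ee_pos: [0.2438, 0.6021, 0.2478]
ee_rot: [-1.572, 0.0, -0.007]
wrist_force: [-0.5, -0.6, 0.0]
width: 0.0854
clock: 1.7
ee_pos: [0.3789, 0.2404, 0.2482]
ee_rot: [-1.571, 0.0, -0.001]
wrist_force: [1.0, -0.1, 0.5]
width: 0.0849
```

```bash
python3 -m handwheel '[[[12,0,-40,0],[12,0,-40,0],[12,0,-40,0],[12,0,-40,0],[12,0,-40,0],[10,0,-39,0],[0,0,-10,0],[0,0,0,0]]]'
python3 -m handwheel '[[[0,30,0,0],[0,30,0,0],[0,20,0,0],[0,0,0,0],[0,0,0,0]]]' 60
python3 - <<'E'
from h import *
np.set_printoptions(precision=4,suppress=True)
s=sensors.state(); print(s['ee_pos'],s['ee_rot'],s['width'])
grab("wrist","w1"); z=load("wrist"); W=xyz(z); p=z['p'].astype(int)
print(-z['R'].T@z['t'])
m=(W[...,2]>.015)&(W[...,2]<.03)&(abs(W[...,0]-.449)<.04)&(abs(W[...,1]+.009)<.04); k=W[m]
print(len(k),k.mean(0),(k.min(0)+k.max(0))/2,k.max(0)-k.min(0)); v,u=np.where(m); print(u.min(),u.max(),v.min(),v.max())
E
```

```text
clock: 2.5
ee_pos: [0.4482, -0.0082, 0.2481]
ee_rot: [-1.571, 0.001, -0.004]
wrist_force: [0.2, 0.5, 0.3]
width: 0.0853
clock: 3.0
ee_pos: [0.4484, -0.0055, 0.1685]
ee_rot: [-1.571, 0.001, 0.001]
wrist_force: [-0.5, -0.2, 0.4]
width: 0.0601
[ 0.4484 -0.0055  0.1685] [-1.5706  0.0007  0.0009] 0.0601044297774281
[0.4484 0.0786 0.2948]
950 [ 0.4499 -0.0055  0.0225] [ 0.4499 -0.0064  0.0202] [0.0346 0.036  0.0101]
240 273 159 193
```

View pics/w1.png

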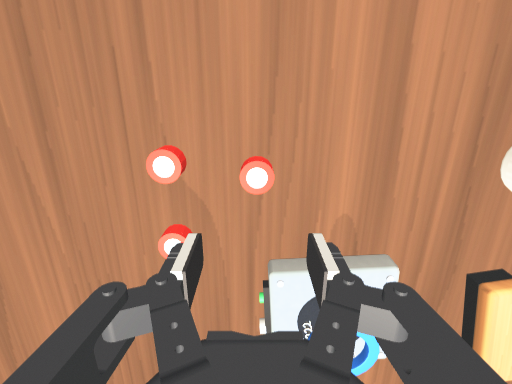

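The wrist view shows the target lid with its dot at (257,177), centred between the pads across the columns. The other two are at (166,165) and (175,243).

```bash
python3 - <<'E'
from h import *
z=load("wrist"); W=xyz(z); p=z['p'].astype(int)
m=np.zeros((384,512),bool); m[155:200,235:280]=1; m&=(p.min(-1)>200)&(W[...,2]>.015)
v,u=np.where(m); print(len(u),u.mean(),v.mean(),ray(z,u.mean(),v.mean(),.022),W[m].mean(0))
E
python3 -m handwheel '[[[1,40,-2.5,0],[0,40,0,0],[0,30,0,0],[0,20,0,0],[0,0,0,0],[0,0,0,0]]]'
```

```text
374 256.5187165775401 177.5133689839572 [ 0.45005881 -0.00720388  0.022     ] [ 0.45006301 -0.00666868  0.02380735]
clock: 3.65
ee_pos: [0.4505, -0.0089, 0.0394]
ee_rot: [-1.57, -0.002, -0.001]
wrist_force: [0.5, 0.7, 0.8]
width: 0.0602
```

```bash
python3 -m handwheel '[[[0,9,1,0],[0,9,0,0],[0,0,0,0],[0,0,0,0]]]'; python3 -m handwheel '[[[0,0,0,0],[0,0,0,0],[0,0,0,0],[0,0,0,0],[0,0,0,0]]]' 0
```

```text
clock: 4.05
ee_pos: [0.4494, -0.0082, 0.0203]
ee_rot: [-1.571, 0.0, -0.001]
wrist_force: [-0.5, 0.5, 0.1]
width: 0.0602
clock: 4.55
ee_pos: [0.4497, -0.0082, 0.0209]
ee_rot: [-1.57, -0.0, -0.001]
wrist_force: [-1.3, 0.1, 8.1]
width: 0.034
```

```bash
python3 -m handwheel '[[[0,-2,0,0],[0,0,0,0]]]'; python3 -m handwheel '[[[0,-30,0,0],[0,-40,0,0],[0,-40,0,0],[0,-40,0,0],[0,0,0,0],[0,0,0,0]]]'
python3 - <<'E'
from h import *
grab("wrist","w2")
E
```

```text
clock: 4.75
ee_pos: [0.4497, -0.0082, 0.0226]
ee_rot: [-1.571, -0.001, -0.001]
wrist_force: [-0.1, 0.7, -0.5]
width: 0.0339
clock: 5.35
ee_pos: [0.4499, -0.0078, 0.1729]
ee_rot: [-1.57, -0.002, -0.0]
wrist_force: [-0.4, 0.4, -0.6]
width: 0.0339
```

View pics/w2.png

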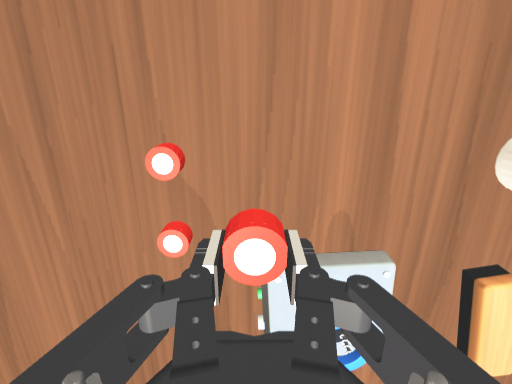

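The held lid's dot is at (254,257) and looks level. I'll measure where it sits relative to the TCP.

```bash
python3 - <<'E'
from h import *
np.set_printoptions(precision=4,suppress=True)
z=load("wrist"); W=xyz(z); p=z['p'].astype(int); s=sensors.state(); e=s['ee_pos']
m=np.zeros((384,512),bool); m[205:290,215:295]=1
w=m&(p.min(-1)>200)&(W[...,2]>.1); w[:,:228]=0; w[:,282:]=0; w[:236]=0
v,u=np.where(w); h=W[w][:,2].mean(); print(len(u),u.mean(),v.mean(),'top',h, W[w].mean(0)-e)
k=W[w]; A=np.c_[k[:,:2]-k[:,:2].mean(0),np.ones(len(k))]; print('slopes',np.linalg.lstsq(A,k[:,2],rcond=None)[0])
print('ray at .1735',ray(z,u.mean(),v.mean(),h)-e,e)
r=m&(p[...,0]>150)&(p[...,1]<130)&(W[...,2]>.1); r|=w
k=W[r]; print('all',k.min(0)-e,k.max(0)-e)
E
```

```text
1238 254.36510500807753 256.7075928917609 top 0.17555085673922502 [0.0006 0.0019 0.0036]
slopes [0.0032 0.6141 0.1756]
ray at .1735 [0.0006 0.0019 0.0036] [ 0.4491 -0.0079  0.172 ]
all [-0.0166 -0.0163 -0.0202] [0.0177 0.0841 0.1272]
```

```bash
python3 - <<'E'
from h import *
np.set_printoptions(precision=4,suppress=True)
z=load("wrist"); W=xyz(z); p=z['p'].astype(int); e=sensors.state()['ee_pos']
for r in range(195,295,4): print(r,p[r,254],W[r,254]-e, z['d'][r,254])
w=(p.min(-1)>200); w[:236]=0;w[282:]=0;w[:,:228]=0;w[:,282:]=0; v,u=np.where(w)
q=np.array([ray(z,a,b,e[2]+.003) for a,b in zip(u,v)]); print('flat-plane extents',q.max(0)-q.min(0),u.min(),u.max(),v.min(),v.max())
E
python3 -c "
import cv2;a=cv2.imread('pics/w2.png')[190:300,180:330];cv2.imwrite('pics/w2c.png',cv2.resize(a,None,fx=4,fy=4,interpolation=2))"
```

```text
195 [170 117  84] [ 0.0002 -0.0308 -0.1712] 0.3196289
199 [168 115  84] [ 0.0002 -0.0362 -0.1721] 0.32224432
203 [169 116  84] [ 0.0002 -0.0411 -0.1717] 0.3234532
207 [169 117  85] [ 0.0002 -0.046  -0.1712] 0.324634
211 [244  56  47] [ 0.0004  0.0194 -0.0156] 0.1561912
215 [244  55  46] [ 0.0004  0.0203 -0.0084] 0.14907482
219 [244  56  47] [ 0.0004  0.0199 -0.0043] 0.14537895
223 [243  56  46] [ 0.0004  0.0193 -0.0009] 0.1422887
227 [255 136 112] [0.0004 0.0188 0.0027] 0.13909853
231 [255 137 114] [0.0004 0.0169 0.0034] 0.13907908
235 [255 139 114] [0.0004 0.0142 0.0026] 0.14070593
239 [255 255 255] [0.0004 0.0124 0.0035] 0.14038144
243 [255 255 255] [0.0004 0.0097 0.0029] 0.14189978
247 [255 255 255] [0.0004 0.007  0.0023] 0.14331493
251 [255 255 255] [0.0004 0.0052 0.0033] 0.14300935
255 [255 255 255] [0.0004 0.0025 0.0029] 0.14427434
259 [255 255 255] [0.0004 0.001  0.0043] 0.14342162
263 [255 255 255] [ 0.0004 -0.0028  0.0023] 0.14650097
267 [255 255 255] [ 0.0004 -0.0048  0.003 ] 0.14653243
271 [255 255 255] [ 0.0004 -0.0066  0.004 ] 0.14621203
275 [255 216 210] [ 0.0004 -0.0102  0.0027] 0.14860156
279 [255 125 103] [ 0.0004 -0.013   0.0023] 0.14990269
283 [255 123 101] [ 0.0004 -0.0152  0.0029] 0.15008181
287 [183 125  89] [ 0.     -0.1601 -0.1706] 0.36144966
291 [182 125  88] [ 0.     -0.167  -0.1711] 0.36424127
flat-plane extents [0.0252 0.0259 0.    ] 234 281 239 281
```

View pics/w2c.png

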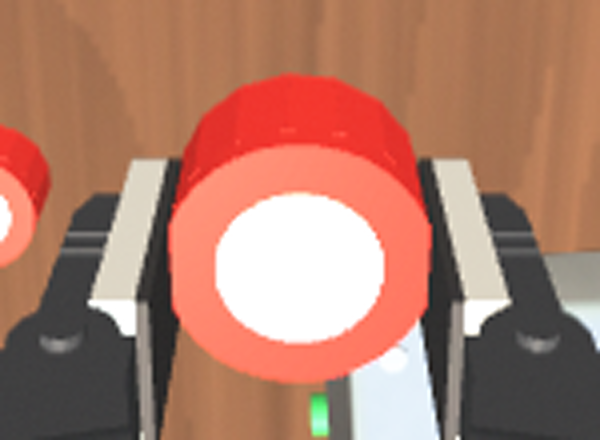

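The crop shows the lid gripped level: the top is flat in depth and the dot is round on the level plane. Its centre is at TCP + (0.5, 1.5, 3) mm. Next I'll go towards the flask and look from short of it.

```bash
python3 -m handwheel '[[[0,-30,0,0],[10,-10,25,0],[15,0,25,0],[20,0,30,0],[20,0,30,0],[15,0,30,0],[10,0,20,0],[0,0,0,0]]]'; python3 -m handwheel '[[[0,0,0,0],[0,0,0,0]]]'
python3 - <<'E'
from h import *
np.set_printoptions(precision=4,suppress=True)
e=sensors.state()['ee_pos']; grab("wrist","w3"); z=load("wrist"); W=xyz(z); print(e)
n=(abs(W[...,0]-.54)<.045)&(abs(W[...,1]-.239)<.045)
for lo,hi in((.113,.125),(.1,.108),(.012,.022)):
    k=W[n&(W[...,2]>lo)&(W[...,2]<hi)]
    if len(k): print(lo,len(k),k.mean(0),(k.min(0)+k.max(0))/2,k.max(0)-k.min(0))
E
```

```text
clock: 6.2
ee_pos: [0.5395, 0.1552, 0.21]
ee_rot: [-1.571, 0.002, 0.004]
wrist_force: [-0.4, -0.0, -1.0]
width: 0.0337
clock: 6.4
ee_pos: [0.5388, 0.1501, 0.2113]
ee_rot: [-1.572, 0.002, -0.003]
wrist_force: [0.5, 0.3, -0.0]
width: 0.0338
[0.5388 0.1501 0.2113]
0.113 814 [0.5405 0.2423 0.1189] [0.5405 0.2425 0.118 ] [0.0228 0.0226 0.0098]
0.1 1355 [0.5405 0.2425 0.1046] [0.5406 0.2422 0.1044] [0.0399 0.0395 0.0053]
0.012 1233 [0.5399 0.2433 0.0144] [0.5405 0.2426 0.0147] [0.0831 0.0826 0.0053]
```

View pics/w3.png

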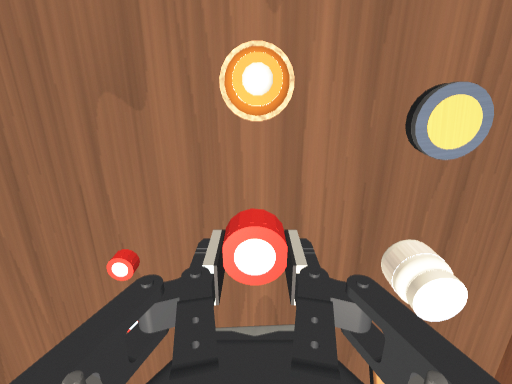

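The wrist view shows the flask spout at (257,79) with the lid still level. From the wrist, flask is at (0.5405, 0.2424), so TCP target is about (0.540, 0.2405).

```bash
python3 -m handwheel '[[[1,0,30,0],[0,0,30,0],[0,0,30,0],[0,0,0,0],[0,15,0,0],[0,15,0,0],[0,15,0,0],[0,10,0,0]]]'; python3 -m handwheel '[[[0,0,0,0],[0,0,0,0]]]'
python3 - <<'E'
from h import *
np.set_printoptions(precision=4,suppress=True)
print([sensors.state()['ee_pos'] for _ in range(2)]); grab("side"); a=load("side")['p'][200:325,175:305]
cv2.imwrite('pics/s1.png',cv2.resize(a,None,fx=4.5,fy=4.5,interpolation=2)[:,:,::-1])
E
```

```text
clock: 7.25
ee_pos: [0.5399, 0.2402, 0.155]
ee_rot: [-1.572, 0.002, -0.002]
wrist_force: [0.6, -0.7, -0.1]
width: 0.0337
clock: 7.45
ee_pos: [0.5408, 0.2413, 0.1571]
ee_rot: [-1.571, 0.0, -0.001]
wrist_force: [0.8, 0.1, -0.4]
width: 0.0336
[array([0.5408, 0.2413, 0.1571]), array([0.5408, 0.2413, 0.1571])]
```

View pics/s1.png

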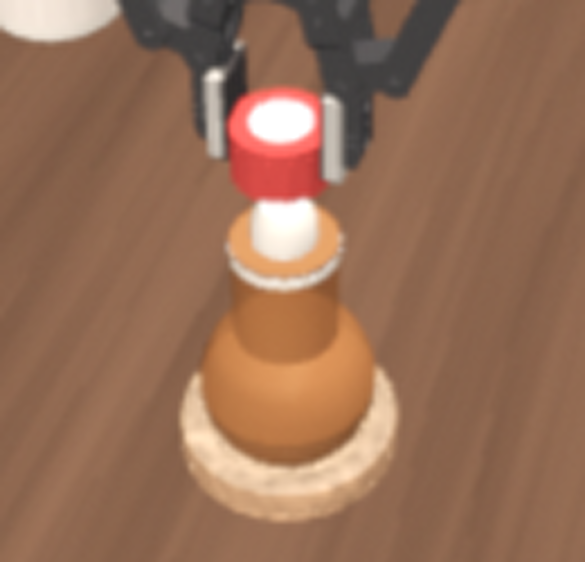

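The side crop shows the lid (281,145) level and above the spout (284,230), aligned to within about 1 mm. Now I'll lower it carefully.

```bash
python3 -m handwheel '[[[0,8,0,0],[0,6,0,0],[0,5,0,0],[0,4,0,0],[0,3,0,0],[0,0,0,0]]]'; python3 -m handwheel '[[[0,3,0,0],[0,2,0,0],[0,0,0,0]]]';python3 -m handwheel '[[[0,2,0,0],[0,0,0,0],[0,0,0,0]]]'
```

```text
clock: 8.1
ee_pos: [0.5405, 0.2416, 0.1308]
ee_rot: [-1.571, 0.001, -0.001]
wrist_force: [-0.3, 0.7, -0.0]
width: 0.034
clock: 8.4
ee_pos: [0.5406, 0.2417, 0.1261]
ee_rot: [-1.571, 0.0, -0.001]
wrist_force: [0.1, 0.2, -0.1]
width: 0.0333
clock: 8.7
ee_pos: [0.541, 0.2419, 0.1249]
ee_rot: [-1.57, -0.001, -0.001]
wrist_force: [-0.6, -0.3, 4.7]
width: 0.0342
```

Contact at TCP z ≈ 0.125, which is near seated height. I'll press more.

```bash
python3 -m handwheel '[[[0,1,0,0],[0,1,0,0],[0,1,0,0],[0,0,0,0],[0,0,0,0],[0,0,0,0],[0,0,0,0],[0,0,0,0]]]'; python3 - <<'E'
from h import *
grab("side"); a=load("side")['p'][200:325,175:305]
cv2.imwrite('pics/s2.png',cv2.resize(a,None,fx=4.5,fy=4.5,interpolation=2)[:,:,::-1]); s=sensors.state(); print(s['wrist_force'],s['ee_pos'])
E
```

```text
clock: 9.5
ee_pos: [0.5421, 0.2425, 0.1249]
ee_rot: [-1.568, -0.002, -0.001]
wrist_force: [-6.9, -2.1, 29.0]
width: 0.0338
[-7.28922747 -1.55636946 29.03674543] [0.54214481 0.2424623  0.12487967]
```

View pics/s2.png

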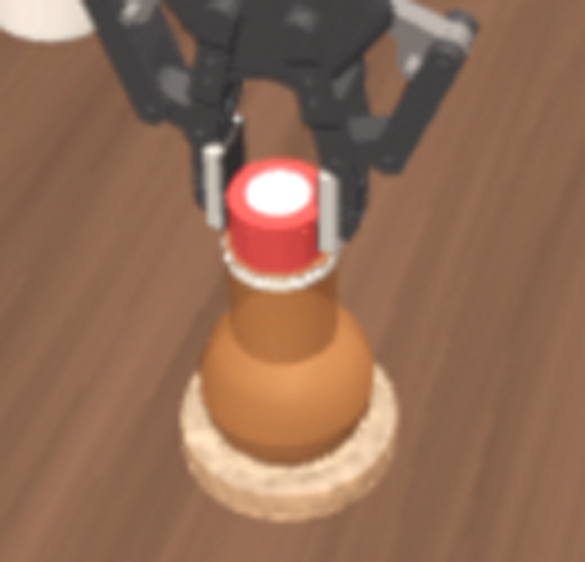

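The lid is on and level in the picture (s2: top (278,192), rim on the collar at about row 270) with 29 N at the wrist. But the fingertips were flush with the rim when I gripped it, so they may be carrying part of that load on the shoulder. I'll release and press the lid's top with closed fingers instead.

```bash
python3 -m handwheel '[[[0,-3,0,0],[0,0,0,0]]]'; python3 -m handwheel '[[[0,0,0,0],[0,0,0,0],[0,0,0,0],[0,0,0,0]]]' 60;  python3 -m handwheel '[[[0,-10,0,0],[0,-20,0,0],[0,-20,0,0],[0,0,0,0],[0,0,0,0]]]'; python3 -m handwheel '[[[0,0,0,0],[0,0,0,0],[0,0,0,0],[0,0,0,0],[0,0,0,0],[0,0,0,0],[0,0,0,0]]]' 0
python3 - <<'E'
from h import *
np.set_printoptions(precision=4,suppress=True)
grab("wrist","w4"); z=load("wrist"); W=xyz(z); p=z['p'].astype(int); print(sensors.state()['ee_pos'])
n=(abs(W[...,0]-.54)<.045)&(abs(W[...,1]-.241)<.045)
red=(p[...,0]>200)&(p[...,1]<160)&(p[...,2]<130)
for lo,hi in((.12,.133),(.1,.108)):
    k=W[n&(W[...,2]>lo)&(W[...,2]<hi)&(p.max(-1)>150)]
    if len(k): print(lo,len(k),k.mean(0),(k.min(0)+k.max(0))/2,k.max(0)-k.min(0))
E
```

```text
clock: 9.75
ee_pos: [0.5412, 0.2419, 0.125]
ee_rot: [-1.57, -0.001, -0.001]
wrist_force: [1.3, -0.1, 9.4]
width: 0.0338
clock: 10.15
ee_pos: [0.5405, 0.2417, 0.1239]
ee_rot: [-1.571, 0.0, -0.001]
wrist_force: [0.7, 0.3, 0.5]
width: 0.0604
clock: 10.65
ee_pos: [0.5408, 0.2419, 0.1748]
ee_rot: [-1.57, -0.001, -0.001]
wrist_force: [0.3, -0.2, -0.7]
width: 0.06
clock: 11.35
ee_pos: [0.5407, 0.2417, 0.1743]
ee_rot: [-1.571, 0.0, -0.001]
wrist_force: [1.0, -0.0, 0.0]
width: 0.0004
[0.5407 0.2418 0.1743]
0.12 1833 [0.5409 0.2468 0.1265] [0.5409 0.2448 0.1246] [0.035  0.0341 0.009 ]
0.1 297 [0.5399 0.2557 0.1042] [0.5405 0.2511 0.1039] [0.0397 0.0234 0.0078]
```

View pics/w4.png

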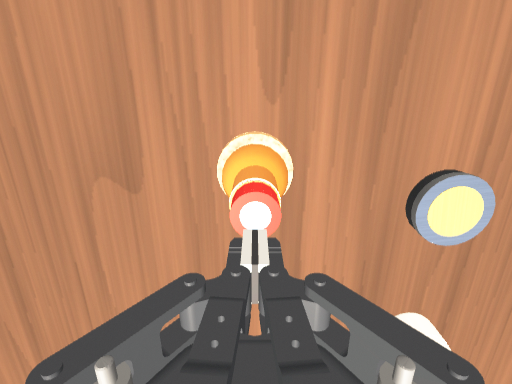

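The lid is seated level (dot at (255,214), top at z ≈ 0.1265), and the closed fingertips are above it. Pressing down.

```bash
python3 -m handwheel '[[[0,10,0,0],[0,8,0,0],[0,6,0,0],[0,4,0,0],[0,0,0,0]]]'; python3 -m handwheel '[[[0,2,0,0],[0,1,0,0],[0,1,0,0],[0,0,0,0],[0,0,0,0]]]'
```

```text
clock: 11.9
ee_pos: [0.5403, 0.2415, 0.1454]
ee_rot: [-1.572, 0.001, -0.001]
wrist_force: [0.2, -0.5, 0.1]
width: -0.0004
clock: 12.4
ee_pos: [0.5413, 0.2419, 0.1432]
ee_rot: [-1.57, -0.001, -0.001]
wrist_force: [-1.8, 0.1, 4.9]
width: -0.0002
```

```bash
python3 -m handwheel '[[[0,1,0,0],[0,0.5,0,0],[0,0,0,0],[0,0,0,0],[0,0,0,0],[0,0,0,0],[0,0,0,0]]]'; python3 -m handwheel '[[[0,-10,0,0],[0,-20,0,0],[0,-20,0,0],[0,0,0,0],[0,0,0,0]]]'; python3 -m handwheel '[[[0,0,0,0],[0,0,0,0],[0,0,0,0],[0,0,0,0]]]' 60
python3 - <<'E'
from h import *
np.set_printoptions(precision=4,suppress=True)
grab("wrist"); z=load("wrist"); W=xyz(z); p=z['p'].astype(int); print(sensors.state()['ee_pos'])
n=(abs(W[...,0]-.54)<.022)&(abs(W[...,1]-.241)<.025)&(p.max(-1)>150)
k=W[n&(W[...,2]>.122)&(W[...,2]<.133)]; print(len(k),k.mean(0),(k.min(0)+k.max(0))/2,k.max(0)-k.min(0))
print(np.linalg.lstsq(np.c_[k[:,:2]-k[:,:2].mean(0),np.ones(len(k))],k[:,2],rcond=None)[0])
k=W[n&(W[...,2]>.1)&(W[...,2]<.108)]; print(len(k),(k.min(0)+k.max(0))/2,k.max(0))
E
```

```text
clock: 13.1
ee_pos: [0.5424, 0.2422, 0.1432]
ee_rot: [-1.569, -0.003, -0.001]
wrist_force: [-1.7, -1.0, 14.5]
width: -0.0002
clock: 13.6
ee_pos: [0.5407, 0.2419, 0.191]
ee_rot: [-1.57, -0.0, -0.001]
wrist_force: [-1.3, 0.8, 0.3]
width: -0.0002
clock: 14.0
ee_pos: [0.5405, 0.2416, 0.1904]
ee_rot: [-1.571, 0.001, -0.001]
wrist_force: [0.4, 0.9, 0.3]
width: 0.0581
[0.5406 0.2417 0.1905]
1734 [0.5408 0.2446 0.1267] [0.541  0.2435 0.1255] [0.0355 0.0366 0.0068]
[-0.0003 -0.0196  0.1267]
249 [0.5407 0.2511 0.104 ] [0.5608 0.2628 0.1079]
```

The lid was pressed with 14.5 N for about 0.5 s and is level, with its centre about 1 mm from the flask's. Now I'll grasp the neck.

```bash
python3 -m handwheel '[[[0,20,0,0],[0,20,0,0],[0,20,0,0],[0,20,0,0],[0,15,0,0],[0,7,0,0],[0,0,0,0],[0,0,0,0]]]';python3 -m handwheel '[[[0,0,0,0],[0,0,0,0],[0,0,0,0],[0,0,0,0],[0,0,0,0],[0,0,0,0]]]' 0
```

```text
clock: 14.85
ee_pos: [0.5412, 0.2418, 0.0894]
ee_rot: [-1.57, -0.001, -0.001]
wrist_force: [0.6, 0.5, -0.5]
width: 0.0596
clock: 15.45
ee_pos: [0.5413, 0.2421, 0.09]
ee_rot: [-1.57, -0.001, -0.001]
wrist_force: [-1.2, -0.0, 5.3]
width: 0.0387
```

```bash
python3 -m handwheel '[[[0,-8,0,0],[0,-15,0,0],[0,-20,0,0],[0,-25,0,0],[0,-25,0,0],[0,-20,0,0],[0,-12,0,0],[0,-5,0,0]]]';python3 -m handwheel '[[[0,0,-8,0],[0,0,-15,0],[0,0,-22,0],[0,0,-28,0],[0,0,-28,0],[0,0,-28,0],[0,0,-28,0],[0,0,-28,0]]]';python3 -m handwheel '[[[0,0,-28,0],[0,0,-28,0],[0,0,-28,0],[0,0,-28,0],[0,0,-28,0],[0,0,-20,0],[0,0,-10,0],[0,0,-5,0]]]';python3 -m handwheel '[[[0,0,0,0],[0,0,0,0]]]'
python3 - <<'E'
from h import *
np.set_printoptions(precision=4,suppress=True)
e=sensors.state()['ee_pos'];print(e); grab("wrist","w5"); z=load("wrist"); W=xyz(z)-e; p=z['p'].astype(int)
n=(abs(W[...,0])<.03)&(abs(W[...,1])<.03)&(p.max(-1)>200)
k=W[n&(W[...,2]>.031)&(W[...,2]<.05)]; print(len(k),k.mean(0),(k.min(0)+k.max(0))/2,k.max(0)-k.min(0))
print(np.linalg.lstsq(np.c_[k[:,:2],np.ones(len(k))],k[:,2],rcond=None)[0])
W+=e; k=W[(p[...,2]>p[...,0]+50)&(W[...,2]>.07)&(W[...,2]<.09)]; print('ring',len(k),(k.min(0)+k.max(0))/2,k.max(0)-k.min(0))
E
```

```text
clock: 16.25
ee_pos: [0.5412, 0.242, 0.2205]
ee_rot: [-1.57, -0.002, -0.001]
wrist_force: [0.3, 0.6, -2.3]
width: 0.0384
clock: 17.05
ee_pos: [0.5393, 0.0538, 0.2178]
ee_rot: [-1.572, 0.002, -0.002]
wrist_force: [-0.2, -1.0, -2.2]
width: 0.0386
clock: 17.85
ee_pos: [0.5394, -0.1199, 0.2182]
ee_rot: [-1.571, 0.001, -0.003]
wrist_force: [0.5, 0.4, -2.8]
width: 0.0387
clock: 18.05
ee_pos: [0.5404, -0.1171, 0.2185]
ee_rot: [-1.57, 0.001, 0.001]
wrist_force: [1.0, 1.9, -1.9]
width: 0.0384
[ 0.5404 -0.1171  0.2185]
5240 [0.0004 0.0046 0.0366] [0.0003 0.0025 0.035 ] [0.0358 0.0351 0.008 ]
[-0.0073 -0.0483  0.0368]Traceback (most recent call last):
  File "<stdin>", line 7, in <module>
    return umr_minimum(a, axis, None, out, keepdims, initial, where)
ValueError: zero-size array to reduction operation minimum which has no identity
```

View pics/w5.png

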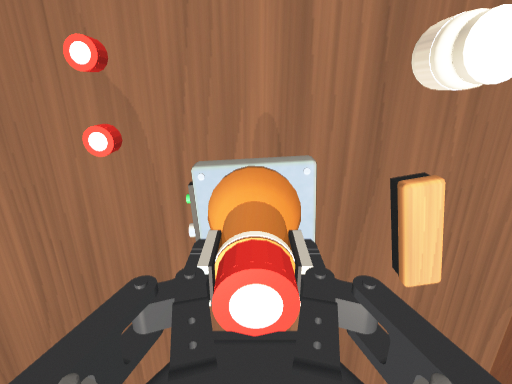

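w5 shows the flask held upright with the lid level (dot at (255,305)). The ring is hidden behind it, so I'm using its top-view position. I'll move over the ring and lower.

```bash
python3 -m handwheel '[[[0,0,-10,0],[1,0,-20,0],[1,0,-20,0],[0,0,-10,0],[0,0,-5,0],[0,0,0,0],[0,0,0,0]]]';python3 -m handwheel '[[[0,8,0,0],[0,12,0,0],[0,12,0,0],[0,10,0,0],[0,6,0,0],[0,4,0,0],[0,0,0,0],[0,0,0,0]]]'
python3 - <<'E'
from h import *
np.set_printoptions(precision=4,suppress=True)
s=sensors.state();print(s['ee_pos'],s['wrist_force']); grab("side"); a=load("side")['p'][80:195,235:355]
cv2.imwrite('pics/s3.png',cv2.resize(a,None,fx=4.8,fy=4.8,interpolation=2)[:,:,::-1])
E
```

```text
clock: 18.8
ee_pos: [0.5425, -0.1822, 0.2187]
ee_rot: [-1.57, 0.0, 0.0]
wrist_force: [-0.2, -0.3, -2.2]
width: 0.0384
clock: 19.6
ee_pos: [0.5426, -0.1835, 0.1671]
ee_rot: [-1.571, -0.001, -0.001]
wrist_force: [-0.4, -0.9, -1.9]
width: 0.0384
[ 0.5426 -0.1835  0.1671] [-0.4263 -0.9208 -1.9497]
```

View pics/s3.png

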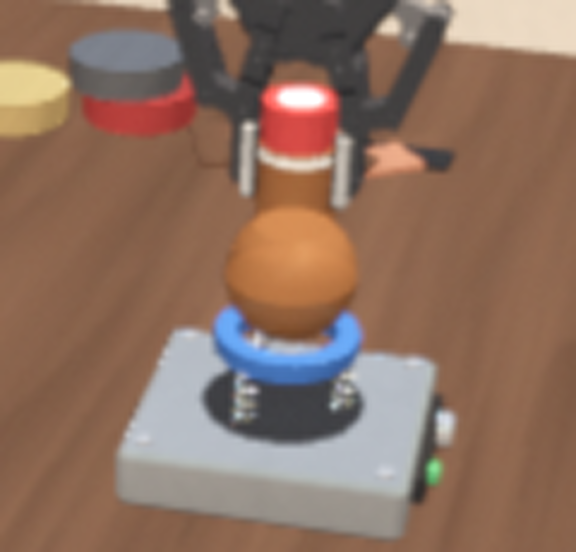

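The side crop shows the flask upright with its lid on, and the ball (292,270) over the blue ring (288,340), about 1 mm off. Continuing down.

```bash
python3 -m handwheel '[[[0,4,0,0],[0,4,0,0],[0,3,0,0],[0,0,0,0],[0,0,0,0]]]';python3 -m handwheel '[[[0,3,0,0],[0,3,0,0],[0,2,0,0],[0,0,0,0],[0,0,0,0]]]';python3 -m handwheel '[[[0,3,0,0],[0,2,0,0],[0,0,0,0],[0,0,0,0],[0,0,0,0]]]'
```

```text
clock: 20.15
ee_pos: [0.5426, -0.1835, 0.1561]
ee_rot: [-1.571, -0.0, -0.001]
wrist_force: [-0.9, 0.2, 1.6]
width: 0.0387
clock: 20.65
ee_pos: [0.5427, -0.1835, 0.148]
ee_rot: [-1.571, -0.001, -0.001]
wrist_force: [-0.9, 0.7, 6.7]
width: 0.0385
clock: 21.15
ee_pos: [0.5427, -0.1835, 0.1433]
ee_rot: [-1.571, -0.001, -0.001]
wrist_force: [-2.0, 0.6, 7.9]
width: 0.0386
```

```bash
python3 -m handwheel '[[[0,2,0,0],[0,0,0,0],[0,0,0,0],[0,0,0,0]]]';python3 -m handwheel '[[[0,1.5,0,0],[0,0,0,0],[0,0,0,0],[0,0,0,0]]]'
```

```text
clock: 21.55
ee_pos: [0.5427, -0.1835, 0.1414]
ee_rot: [-1.571, -0.001, -0.001]
wrist_force: [-2.1, 0.7, 9.5]
width: 0.0385
clock: 21.95
ee_pos: [0.5427, -0.1836, 0.1399]
ee_rot: [-1.571, -0.001, -0.001]
wrist_force: [-2.1, 0.5, 9.5]
width: 0.0386
```

```bash
python3 -m handwheel '[[[0,0.5,0,0],[0,0,0,0],[0,0,0,0],[0,0,0,0]]]'; python3 - <<'E'
from h import *
np.set_printoptions(precision=4,suppress=True)
for n in("side","top"):
    grab(n); z=load(n); W=xyz(z); p=z['p'].astype(int)
    m=(p[...,2]>p[...,0]+50)&(abs(W[...,0]-.542)<.06)&(abs(W[...,1]+.184)<.06); k=W[m]; print(n,'blue',len(k),np.percentile(k[:,2],[50,90,99]) if len(k) else '')
z=load("side");a=z['p'][80:195,235:355]
cv2.imwrite('pics/s4.png',cv2.resize(a,None,fx=4.8,fy=4.8,interpolation=2)[:,:,::-1])
e=sensors.state()['ee_pos']; grab("wrist"); z=load("wrist"); W=xyz(z)-e; p=z['p'].astype(int)
n=(abs(W[...,0])<.03)&(abs(W[...,1])<.03)&(p.max(-1)>200)
k=W[n&(W[...,2]>.031)&(W[...,2]<.05)]; print('lid',(k.min(0)+k.max(0))/2,k[:,2].mean(),np.linalg.lstsq(np.c_[k[:,:2],np.ones(len(k))],k[:,2],rcond=None)[0])
W+=e; m=(p[...,2]>p[...,0]+50)&(abs(W[...,0]-.542)<.06)&(abs(W[...,1]+.184)<.06); k=W[m]; print('wrist blue',len(k),np.median(k[:,2]) if len(k) else '',k.min(0),k.max(0))
E
```

```text
clock: 22.35
ee_pos: [0.5427, -0.1836, 0.1395]
ee_rot: [-1.571, -0.001, -0.001]
wrist_force: [-1.7, 0.9, 10.3]
width: 0.0383
side blue 233 [0.0596 0.0618 0.0674]
top blue 110 [0.0591 0.0628 0.0656]
lid [0.0002 0.0027 0.0349] 0.03656729132935495 [-0.0077 -0.0511  0.0368]
wrist blue 1344 0.06074160757470199 [ 0.4996 -0.1923  0.0346] [ 0.5831 -0.1453  0.0839]
```

The ring's top face is now at 0.060–0.061 m, so it's pressed about 17 mm, and all three cameras agree. The lid's offset hasn't changed since the lift. Handing in.

```bash
python3 -c "
from h import *
print(ticket.job_done())"
```

```text
the job is handed in; nothing more can be done
None
```

I handed the job in at about 22.5 s of robot time with the gripper still holding the flask pressed down in the blue ring. The hand-in gives no verdict, so I don't know the official result.

**What I did:**
- I took the red lid farthest from the base, at 0.449 m (the other two were at 0.354 and 0.367 m), and put it on the flask in its cork ring.
- The first press, with the lid still gripped, read 29 N. The fingertips may have carried part of that on the flask's shoulder.
- I released the lid and pressed its top again with closed fingers. That read 14.5 N at the end, after about 0.5 s.
- I then gripped the neck, carried the flask to the mixer, set it in the ring and pushed it down.

**Last checks:**
- **Ring:** its top face measured 0.059–0.061 m in all three cameras, down from 0.078 m, so it is pressed about 17 of 18 mm. The wrist force of about 10 N plus the flask's weight fits the spring.
- **Lid:** it sits at the same place on the flask as when I lifted it. A plane fit to its top gave a slope of 0.05, within the 0.1 rad limit.
- **Bystanders:** I never touched or approached them, but I did not measure their positions again at the end.

**Where checks disagreed or failed:**
- The wrist and top cameras differed by up to about 3 mm in y. I aimed between them and left the ring to centre the flask.
- I did not measure how well the flask is centred in the ring at the end.
- The final side picture could not be viewed because the 12-picture limit was reached, so those last checks are numbers only.

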